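Latch the hatch and hold the exposure shutter half open

ROBOT

A 6-joint arm with a two-finger parallel gripper is mounted at the origin on the work surface. World frame = base frame: x ahead of the robot, y to its left, z up, the work surface at z = 0. Lengths are in m, angles in rad, forces in N, time in s.
With the tool pointing down it reaches from about 0.35 to 0.975 m from the base axis. Payload 4.9 kg.
Tool frame: the origin (TCP) lies midway between the tips of the shut fingers; the grasp point (between the pads) lies 19 mm behind it; z points along the fingers, y is the direction in which the jaws open and shut (so a half turn about z gives the same grasp; the last joint's range is limited). The gripper opens to 85 mm and grips with 20 to 120 N. Pads are 22 mm wide; open, the fingers measure 114 mm over their backs; the gripper's body (76 mm by 85 mm) begins 54 mm behind the grasp point. The pads swing forward as they close: fully open they stand 13 mm farther back than shut.
Start: joints at [-1.36, 0.053, 1.613, -0, 1.476, -0.119], TCP at [0.202, -0.591, 0.231] pointing down, gripper open.
Joint ranges: [-3.01, 3.01], [-1.01, 2.22], [0.06, 2.58], [-1.02, 4.17], [0.09, 2.62], [-3.14, 3.14]. Speed limits (rad/s): [2.57, 2.57, 3.14, 3.14, 3.14, 3.14].

INTERFACE

Orientations are given as a rotation vector (axis times angle).
In Python, from station import ctrl gives the robot as it stands.
- The arm moves only by the tool drive_tool, never from a script. Its argument "moves" is one flat list of numbers, 7 for each row, row after row: the turn, a rotation vector about the world's x, y, z in degrees, then the shift along the world's x, y, z in m, then the closure, from 0 (fully open) to 1 (shut). A call has exactly 5 rows; each row shifts and turns the commanded pose from where the row before left it; what a row does not reach is not made up. A row lasts 1/8 s, in which the tool goes at most 62.5 mm and 10.7 degrees, less where a joint would pass 70% of its speed; a pose out of reach is approached as far as the arm can. A call is refused whole if a number of a shift passes 0.0625 or a number of a turn 10.7, either way. A call with a gripper value outside its range is refused whole. The fingers move at their own pace and stop on an object; "newtons" is the grip in N (left out, the last holds). Time passes only in rows, so rows that do not move let the fingers close, or fill a call up. It gives the time, the measured TCP pose, the force and the opening at its end, in the units of the state.
- ctrl.get_obs(): the state, without advancing time (a new reading comes with each control period).
- ctrl.get_image(name): name is "side" or "top" or "wrist"; returns the picture (420x560x3 uint8, red, green, blue); there is no depth.
- ctrl.get_calibration(name): a dict with "fx", "fy", "cx", "cy" (pixels), "rvec" (rotation vector, rad) and "tvec" (3), from world to camera coordinates, as OpenCV has them; the wrist camera has in their place "T_tool_cam" (4x4, takes a point from camera to tool coordinates, whose origin is the TCP and whose axes are the flange's). Camera axes: x right, y down, z forward; pixel columns grow to the right and rows downward; lengths in m; the calibration is good to about 2 mm. A picture is of the moment at which its call begins: read the wrist's pose just before it. get_calibration takes no time and is no camera call.
- ctrl.finish_job(): hands the job in, once; it reports no verdict.
The state is a dict: "t": time; "q": joint angles; "dq": joint speeds; "effort": joint torques, N m; "tool_pos": TCP position; "tool_rot": TCP orientation; "contact_force": force on the tool from outside, world axes, zero at the start; "wrist_torque": the same for the moment, N m; "opening": finger opening in m.
Only numpy, scipy, OpenCV 4.12 (cv2) and the standard library are available. Lean on these libraries where they do the work, as an engineer would, in place of code of your own. Each camera call takes 0.05 s, during which the arm holds its last target.

TASK

On the exposure test box, first swing the steel hasp with the red tab over until it lies flat on its catch with the brass staple through its slot. Then slide the sprung shutter by its orange handle until the window is half uncovered, the shutter's pointer on the green mark, and finish while still holding it there with the gripper against its spring. Do not start opening the shutter before the hasp is closed, and leave the cup, the jar and the tray where they stand.

Things in the scene. Friction and masses are not known exactly. Their poses are not given: they have to be found in the camera images.
- test_box: white exposure test box fixed to the table, 240 (x) x 360 (y) x 90 mm high; origin under its centre, axes as its edges, z up. Its grey deck is at 90 mm. Hatch with hasp lies on its +y half, shuttered window on its -y half. Rails 10 mm wide and 9 mm high run along y at x = +-49 mm, y -156 to +16 mm.
- hasp_hinge (a point): hinge axis of the hasp, fixed on the box at x 32, y 105, z 105 mm of the box frame; the axis runs along the box's y. Hatch top (towards box +x) and catch block top (towards box -x) lie 3 mm below it. The brass staple stands on the catch block 55 mm from the hinge towards box -x, its top 9 mm above the hinge axis.
- hasp_tab (a point): point on the upper face of the hasp's red end, 92 mm from the hinge (moves with the hasp). The hasp is a steel strap 111 mm long from the hinge, 28 mm wide, 4 mm thick; closed, it lies level and points to the box's -x, towards the robot, its end 20 mm beyond the catch block over the deck.
- hasp (a joint): hasp angle in rad: 0 = closed, flat on its catch; 1.57 = upright; up to 2.1 = leaning back over the hatch (box +x). Stiff hinge, stays where it is left (about 0.1 Nm to move it).
- shutter_grip (a point): centre of the shutter's orange handle (moves with it): upright block 36 (box x) x 16 (box y) x 42 mm high, standing on the shutter plate, which covers 86 (x) x 80 (y) mm with its top 6 mm above the deck; this point is 119 mm above the table, 21 mm below the handle's top. The handle is free on both sides.
- shutter (a joint): shutter travel in m along the box's -y: 0 = shut (spring holds it), 0.080 = fully open, 0.040 = half, where half of the lit yellow window (80 mm long, all covered when shut) is uncovered and the orange pointer meets the wide green mark. The spring closes it with 3 N when shut, about 9 N at half and 15 N fully open.
- cup: bystander: white plastic cup, 68 mm across, 60 mm high, on the table beyond the box's +y end; origin under its centre
- jar: bystander: amber jar with black cap, 48 mm across, 75 mm high, on the table beyond the box's -y end; origin under its centre
- coupon_tray: bystander: grey tray 110 x 150 x 22 mm with four copper strips, on the table beyond the box's +y end; origin under its centre

How it is judged:
On the way:
1. the hasp is closed on its catch while the shutter is still shut (value of joint hasp below 0.07 rad and value of joint shutter below 0.012 m), for 0.2 s.
At the end, for the whole second after the job is handed in: The hasp is closed (within 0.07 rad of flat) and the gripper's fingers hold the shutter still at half travel, 40 mm +- 6 mm, with more than 4 N on it (value of joint hasp below 0.07 rad and value of joint shutter between 0.034 and 0.046 m and velocity of joint shutter between -0.005 and 0.005 m/s and contact force between the fingers and shutter above 4 N); the arm keeps its last pose, push and grip.
It fails at once if the shutter is opened (over 12 mm) before the hasp is closed (value of joint shutter above 0.012 m and value of joint hasp above 0.15 rad).
It fails at once if the cup, jar or tray is shifted by more than 30 mm (distance of any of cup, jar, coupon_tray from where it was at the start of the episode above 0.03 m).
It also fails if it takes over 45 s, if anything falls off the work surface, if the arm or the gripper's body presses on something with over 40 N, if the wrist force passes 120 N, or if a joint passes its speed limit or range.

## Working session

There is one attempt and no reset: what is moved stays moved. The work goes in short steps, Python scripts to look and compute and a tool call to move; the robot and the scene stay as the last step left them, time stands still between calls to the robot, and variables do not carry over. Pictures are saved under pics/ and viewed, and the job is handed in when it is done.

Besides the shell and the picture viewer there is one more tool, called after "Emit:" in YAML: its name, and indented under it one key for each argument. drive_tool: Moves the arm, as the interface text tells. Its arguments: {"type":"object","properties":{"moves":{"type":"array","items":{"type":"number"}},"newtons":{"type":"number"}},"required":["moves"]}

```bash
mkdir -p pics; ls
cat > h.py <<'E'
import numpy as np,cv2
from station import ctrl
def snap(n,f):
    im=ctrl.get_image(n); cv2.imwrite('pics/'+f,im[:,:,::-1]); return im
def cam(n):
    c=ctrl.get_calibration(n); K=np.array([[c['fx'],0,c['cx']],[0,c['fy'],c['cy']],[0,0,1]]);R=cv2.Rodrigues(np.array(c['rvec'],float))[0];t=np.array(c['tvec'],float).ravel()
    return K,R,t
def ray(n,u,v):
    K,R,t=cam(n); d=R.T@np.linalg.solve(K,[u,v,1.]); return -R.T@t,d
def onz(n,u,v,z):
    o,d=ray(n,u,v); return o+d*(z-o[2])/d[2]
def tri(*obs):
    A=np.zeros((3,3));b=np.zeros(3)
    rs=[ray(*o) for o in obs]
    for o,d in rs:
        d=d/np.linalg.norm(d);P=np.eye(3)-np.outer(d,d);A+=P;b+=P@o
    p=np.linalg.solve(A,b)
    res=[np.linalg.norm(np.cross(p-o,d/np.linalg.norm(d))) for o,d in rs]
    return p,res
def proj(n,p):
    K,R,t=cam(n); q=K@(R@np.asarray(p)+t); return q[:2]/q[2]
E
python3 - <<'E'
from h import *
snap('top','t0.png');snap('side','s0.png')
o=ctrl.get_obs();print(o)
for n in('top','side'):
    K,R,t=cam(n);print(n,-R.T@t,R[2])
E
```

```text
pics
{'t': 0.1, 'q': array([-1.35997457e+00,  5.32973841e-02,  1.61417279e+00,  7.06101286e-06,
        1.47603193e+00, -1.19031999e-01]), 'dq': array([-6.54508384e-05, -2.13090377e-03, -1.61214324e-03,  1.20094952e-03,
        8.11574482e-04,  1.28494497e-03]), 'effort': array([-5.34399587e-04, -3.94905889e+01, -3.71364284e+01, -1.22368897e-04,
        3.91806301e-03, -2.28465524e-05]), 'tool_pos': array([ 0.20230173, -0.59074155,  0.2301723 ]), 'tool_rot': array([-3.09708068e+00, -5.15473046e-01,  1.26500769e-04]), 'contact_force': array([-0.80751292, -0.27422656,  0.90038974]), 'wrist_torque': array([-0.04006624, -0.0034618 , -0.03640792]), 'opening': 0.08527876690932738}
top [0.5003914  0.08925494 1.21681427] [ 0.07297016 -0.00818373 -0.99730055]
side [-0.09141774  0.85260154  0.82829099] [ 0.53881912 -0.61404968 -0.57672953]
```

View pics/t0.png

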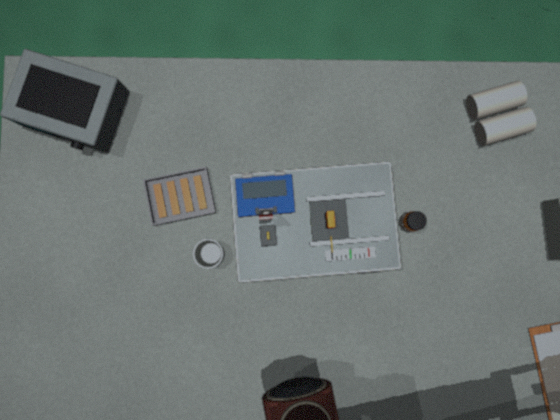

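View pics/s0.png

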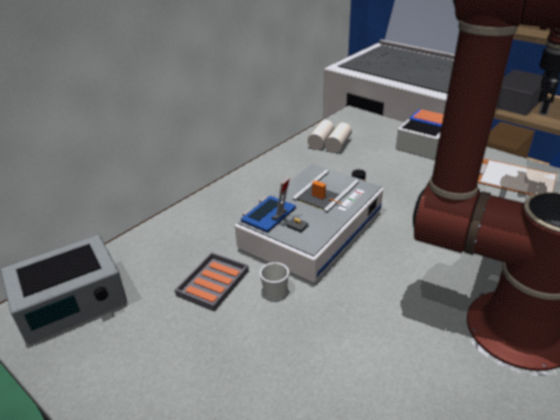

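The top view shows the box with corners near (233,175), (390,163), (400,268) and (240,281). The handle is at (331,219) and the hasp stands about upright with its red tab near (265,213). In the side view the handle is at (319,188) and the tab at (285,187). Next I measure these by colour.

Run:
```python
from h import *
T=cv2.imread('pics/t0.png');S=cv2.imread('pics/s0.png')
def blobs(im,lo,hi,roi,nm):
    h=cv2.cvtColor(im,cv2.COLOR_BGR2HSV);m=cv2.inRange(h,lo,hi);x0,y0,x1,y1=roi;k=np.zeros_like(m);k[y0:y1,x0:x1]=m[y0:y1,x0:x1]
    n,l,s,c=cv2.connectedComponentsWithStats(k)
    for i in range(1,n):
        if s[i,4]>5: print(nm,s[i],c[i].round(1))
blobs(T,(8,120,80),(28,255,255),(225,150,410,290),'T or')
blobs(S,(3,120,80),(28,255,255),(230,150,400,280),'S or')
for im,n,r in((T,'T red',(225,150,410,290)),(S,'S red',(230,150,400,280))):
    blobs(im,(0,80,40),(6,255,255),r,n);blobs(im,(170,80,40),(180,255,255),r,n+'b')
# box top corners by eye -> refine w/ brightness
for n,c in {'NL':(233,175),'NR':(390,163),'SR':(400,268),'SL':(240,281)}.items(): print(n,onz('top',*c,0.09))
cv2.imwrite('pics/tc.png',cv2.resize(T[150:290,220:420],None,fx=4,fy=4,interpolation=2))
cv2.imwrite('pics/sc.png',cv2.resize(S[160:280,230:390],None,fx=5,fy=5,interpolation=2))
```

```text
T or [326 211   9  17 136] [330.2 218.9]
T or [267 232   2   7   9] [267.6 234.7]
S or [312 181  13  18 196] [318.2 189.3]
S or [295 219   5   4  13] [297.  220.4]
S or [230 269   9   7  42] [233.3 271.9]
T red [260 214   7   3   9] [262.6 215. ]
S red [282 182   6  10  27] [284.1 186.1]
S redb [284 184   4   6   8] [285.6 186.5]
S redb [281 190   4   3   6] [282.3 191.2]
NL [0.65122494 0.18523356 0.09      ]
NR [ 0.68147738 -0.16116908  0.09      ]
SR [ 0.45089409 -0.18149063  0.09      ]
SL [0.41988178 0.16642736 0.09      ]
```

View pics/tc.png

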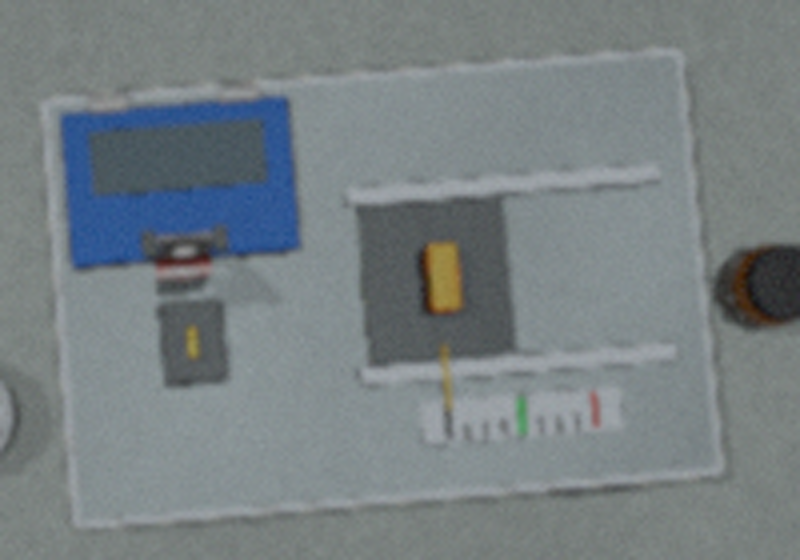

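View pics/sc.png

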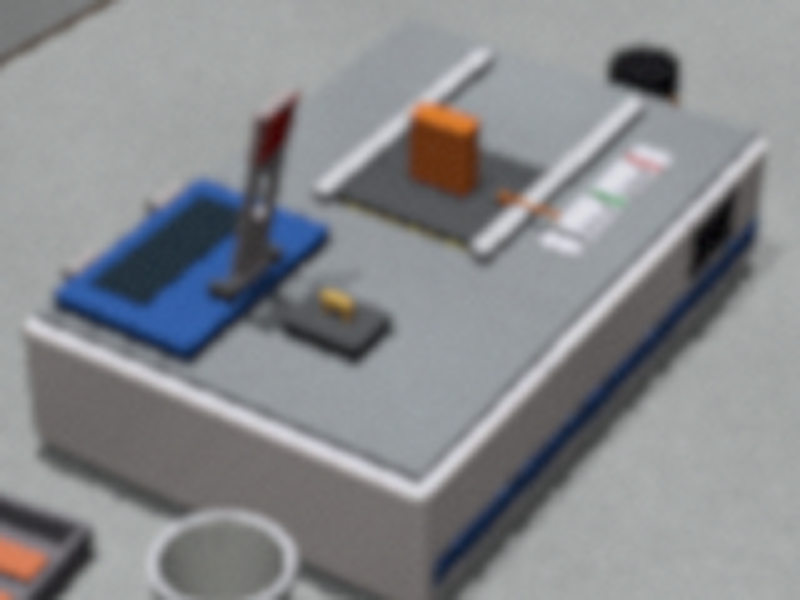

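```bash
cat >> h.py <<'E'
def boxframe():
    d=np.load('box.npy');return d[:2],d[2]
def b2w(p):
    c,a=boxframe();R=np.array([[np.cos(a),-np.sin(a)],[np.sin(a),np.cos(a)]]);return np.r_[c+R@np.array(p[:2]),p[2]]
def w2b(p):
    c,a=boxframe();R=np.array([[np.cos(a),-np.sin(a)],[np.sin(a),np.cos(a)]]);return np.r_[R.T@(np.array(p[:2])-c),p[2]]
E
python3 - <<'E'
from h import *
f=lambda u,v:(220+u/4-.375,150+v/4-.375)
C=[f(43,101),f(683,52),f(721,473),f(77,525)]
P=np.array([onz('top',*c,.09)[:2] for c in C])
B=np.array([[.12,.18],[.12,-.18],[-.12,-.18],[-.12,.18]])
c=P.mean(0);Q=P-c
a=np.arctan2((B[:,0]*Q[:,1]-B[:,1]*Q[:,0]).sum(),(B*Q).sum())
np.save('box.npy',[*c,a]);print(c,np.degrees(a));print([w2b([*p,.09]).round(4) for p in P])
g=lambda u,v:(230+u/5-.4,160+v/5-.4)
# side check: near corner (420,492), left (30,325), right(765,145)
for n,q in(('SL',(420,492)),('NL',(30,325)),('SR',(765,145))): print(n,w2b(onz('side',*g(*q),.09)))
for q in((424,492),): print(tri(('top',*C[3]),('side',*g(*q))))
print('handle',[ (p:=tri(('top',*f(*a1)),('side',*g(*a2))))[0:2] and (w2b(p[0]).round(4),p[1]) for a1,a2 in(((443,276),(445,148)),)])
# handle top centre: top face in side approx
p=tri(('top',*f(445,277)),('side',*g(446,115)));print('handle top',p[0],p[1],w2b(p[0]))
p=tri(('top',*f(192,342)),('side',*g(337,293)));print('staple',p[0],p[1],w2b(p[0]))
p=tri(('top',*f(183,268)),('side',*g(279,120)));print('tab red',p[0],p[1],w2b(p[0]))
p=tri(('top',*f(183,285)),('side',*g(283,97)));print('tip?',p[0],p[1],w2b(p[0]))
for n,h in(('top',f),('side',g)):
  for th in(1.2,1.4,1.57,1.8,2.0):
    for r in(.092,.111):
      u=proj(n,b2w([.032-r*np.cos(th),.105,.105+r*np.sin(th)])); s=(4,220,150,.375) if n=='top' else (5,230,160,.4)
      print(n,th,r,((u[0]-s[1]+s[3])*s[0]).round(),((u[1]-s[2]+s[3])*s[0]).round())
E
```

```text
[0.55126465 0.00416378] 5.055905741504519
[array([0.1163, 0.1773, 0.09  ]), array([ 0.1159, -0.1771,  0.09  ]), array([-0.1161, -0.1758,  0.09  ]), array([-0.1161,  0.1756,  0.09  ])]
SL [-0.11797781  0.18159081  0.09      ]
NL [0.11083009 0.18315353 0.09      ]
SR [-0.120256   -0.16522414  0.09      ]
(array([0.41971249, 0.16915143, 0.0851925 ]), [np.float64(9.487842543272247e-05), np.float64(9.487842543269336e-05)])
handle [(array([ 0.0019, -0.0309,  0.1175]), [np.float64(0.00012018078883840527), np.float64(0.00012018078883857116)])]
handle top [ 0.55439074 -0.02512395  0.1393382 ] [np.float64(0.00032371167328922355), np.float64(0.00032371167328946906)] [ 0.00053287 -0.02944927  0.1393382 ]
staple [0.51976897 0.10753416 0.11642642] [np.float64(0.0005757302283200507), np.float64(0.0005757302283199945)] [-0.02226333  0.10574383  0.11642642]
tab red [0.55364258 0.11018299 0.20405017] [np.float64(0.0006139449063492403), np.float64(0.0006139449063490772)] [0.01171192 0.10539715 0.20405017]
tip? [0.54650701 0.11133493 0.22004637] [np.float64(0.0018918618151846285), np.float64(0.0018918618151845834)] [0.00470563 0.10717345 0.22004637]
top 1.2 0.092 187.0 296.0
top 1.2 0.111 188.0 309.0
top 1.4 0.092 184.0 260.0
top 1.4 0.111 184.0 265.0
top 1.57 0.092 182.0 229.0
top 1.57 0.111 181.0 226.0
top 1.8 0.092 179.0 188.0
top 1.8 0.111 177.0 175.0
top 2.0 0.092 176.0 154.0
top 2.0 0.111 174.0 135.0
side 1.2 0.092 301.0 151.0
side 1.2 0.111 313.0 124.0
side 1.4 0.092 271.0 132.0
side 1.4 0.111 275.0 100.0
side 1.57 0.092 244.0 120.0
side 1.57 0.111 243.0 86.0
side 1.8 0.092 209.0 111.0
side 1.8 0.111 200.0 76.0
side 2.0 0.092 181.0 111.0
side 2.0 0.111 166.0 76.0
```

Run:
```python
from h import *
o=ctrl.get_obs();R=cv2.Rodrigues(o['tool_rot'])[0];print(R.round(3))
c,a=boxframe()
yaw=np.degrees(np.arctan2(R[1,1],R[0,1]));print('tool y yaw',yaw,'want',90+np.degrees(a),'or',-90+np.degrees(a))
print('approach',b2w([.055,.105,.28]))
th=1.33
for th in np.linspace(1.33,0,8):
    r=.095;cx=.032-r*np.cos(th)+.003*np.sin(th)+.011;z=.105+r*np.sin(th)+.002*np.cos(th)
    print(round(th,2),b2w([cx,.105,z]).round(4))
print('handle pre',b2w([.001,-.030,.2]),'half',b2w([.001,-.070,.2]))
```

```text
[[ 0.946  0.324 -0.   ]
 [ 0.324 -0.946  0.002]
 [ 0.    -0.002 -1.   ]]
tool y yaw -71.1007981739247 want 95.05590574150452 or -84.94409425849548
approach [0.59679724 0.11360227 0.28      ]
1.33 [0.5652 0.1108 0.1977]
1.14 [0.548  0.1093 0.1922]
0.95 [0.5322 0.1079 0.1834]
0.76 [0.5183 0.1067 0.1719]
0.57 [0.5068 0.1056 0.1579]
0.38 [0.4981 0.1049 0.1421]
0.19 [0.4925 0.1044 0.1249]
0.0 [0.4902 0.1042 0.107 ]
handle pre [ 0.55490459 -0.02563137  0.2       ] half [ 0.5584297  -0.06547574  0.2       ]
```

Emit:
drive_tool:
  moves: [0, 0, -3.45, 0.026, 0.047, 0.02, 1, 0, 0, -3.45, 0.026, 0.047, 0.02, 1, 0, 0, -3.45, 0.026, 0.047, 0.01, 1, 0, 0, -3.45, 0.026, 0.047, 0, 1, 0, 0, 0, 0.026, 0.047, 0, 1]
  newtons: 40

```text
t: 0.72
tool_pos: [0.3329, -0.3546, 0.2811]
tool_rot: [-3.138, -0.138, -0.0]
contact_force: [1.0, 0.5, -0.4]
opening: 0.0003
```

Emit:
drive_tool:
  moves: [0, 0, 0, 0.026, 0.047, 0, 1, 0, 0, 0, 0.026, 0.047, 0, 1, 0, 0, 0, 0.026, 0.047, 0, 1, 0, 0, 0, 0.026, 0.047, 0, 1, 0, 0, 0, 0.026, 0.047, 0, 1]

```text
t: 1.35
tool_pos: [0.4628, -0.1195, 0.2809]
tool_rot: [-3.138, -0.14, 0.0]
contact_force: [0.2, -0.7, -0.2]
opening: -0.0001
```

Tracking is good. I'm stopping here briefly to take a wrist-camera view from above the handle.

Run:
```python
from h import *
snap('wrist','w1.png');print(ctrl.get_calibration('wrist'))
```

```text
{'fx': 318.1965413270491, 'fy': 318.1965413270491, 'cx': 276.62697868340285, 'cy': 208.5141504735819, 'T_tool_cam': array([[ 5.22551054e-04, -9.48582564e-01, -3.16529375e-01,
         8.24457200e-02],
       [ 9.99999776e-01,  3.63388295e-04,  5.61866131e-04,
        -4.41415514e-05],
       [-4.17953346e-04, -3.16529598e-01,  9.48582542e-01,
        -1.41555806e-01],
       [ 0.00000000e+00,  0.00000000e+00,  0.00000000e+00,
         1.00000000e+00]])}
```

View pics/w1.png

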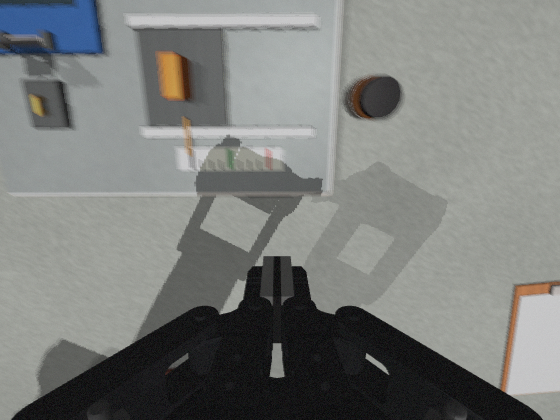

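```bash
cat >> h.py <<'E'
def wray(u,v,obs):
    c=ctrl.get_calibration('wrist');Rt=cv2.Rodrigues(np.array(obs['tool_rot']))[0];T=c['T_tool_cam']
    d=np.array([(u-c['cx'])/c['fx'],(v-c['cy'])/c['fy'],1.]);return obs['tool_pos']+Rt@T[:3,3],Rt@T[:3,:3]@d
def won(u,v,z,obs):
    o,d=wray(u,v,obs);return o+d*(z-o[2])/d[2]
E
python3 - <<'E'
from h import *
o=ctrl.get_obs()
im=cv2.imread('pics/w1.png')
cv2.imwrite('pics/w1c.png',cv2.resize(im[0:200,0:230],None,fx=3,fy=3,interpolation=2))
for n,q,z in(('corner SR',(333,193),.09),('rail bl',(142,132),.099),('rail tl',(127,19),.099),('staple',(38,104),.114),('green',(231,158),.09),('ptr',(189,158),.09)):
    print(n,won(*q,z,o),w2b(won(*q,z,o)))
E
```

```text
corner SR [ 0.46019016 -0.17554346  0.09      ] [-0.10655732 -0.17098184  0.09      ]
rail bl [0.50648696 0.02459162 0.099     ] [-0.04280321  0.02429452  0.099     ]
rail tl [0.60483119 0.03428617 0.099     ] [0.05601275 0.02528449 0.099     ]
staple [0.52460085 0.11336401 0.114     ] [-0.01693648  0.11112518  0.114     ]
green [ 0.48751628 -0.06363501  0.09      ] [-0.06947529 -0.06191699  0.09      ]
ptr [ 0.48329659 -0.01982397  0.09      ] [-0.06981759 -0.01790454  0.09      ]
```

View pics/w1c.png

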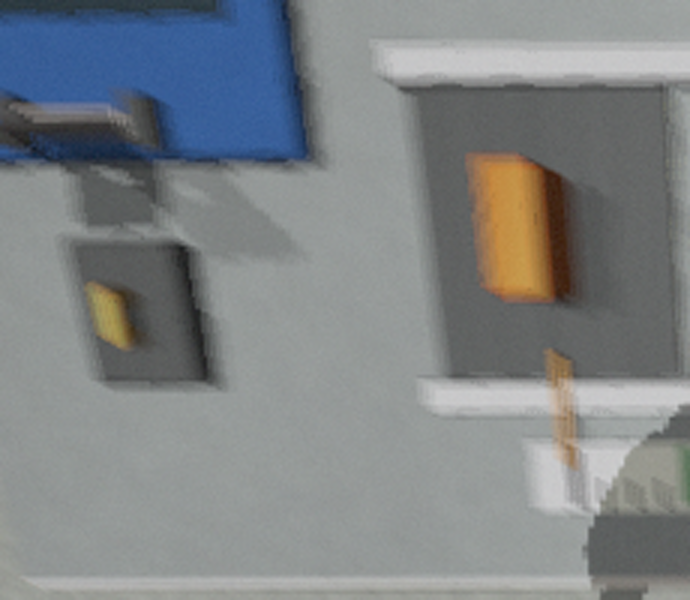

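Run:
```python
from h import *
o=ctrl.get_obs();print(o['tool_pos'],np.abs(o['dq']).max())
o=dict(o);o['tool_pos']=np.array([.4628,-.1195,.2809])
for n,q,z in(('corner SR',(333,193),.09),('rail bl',(142,132),.099),('rail tl',(127,19),.099),('staple',(36.5,104.5),.114),('handle',(170.5,75.3),.14),('ptr',(189,158),.09)):
    print(n,won(*q,z,o),w2b(won(*q,z,o)))
oo,d=wray(170.5,75.3,o)
def tri2(r):
    A=np.zeros((3,3));b=np.zeros(3)
    for p,d in r:
        d=d/np.linalg.norm(d);P=np.eye(3)-np.outer(d,d);A+=P;b+=P@p
    return np.linalg.solve(A,b)
print(w2b(tri2([(oo,d),ray('top',220+445/4-.4,150+277/4-.4)])))
```

```text
[ 0.46469864 -0.11454339  0.28086052] 0.16767321434245894
corner SR [ 0.45828127 -0.18050817  0.09      ] [-0.10889631 -0.175759    0.09      ]
rail bl [0.50458343 0.01965111 0.099     ] [-0.04513472  0.01954098  0.099     ]
rail tl [0.60293967 0.02934684 0.099     ] [0.05369329 0.02053108 0.099     ]
staple [0.52211979 0.10988225 0.114     ] [-0.01971473  0.10787561  0.114     ]
handle [ 0.55779576 -0.02216206  0.14      ] [ 0.00418567 -0.02679898  0.14      ]
ptr [ 0.48139044 -0.02477019  0.09      ] [-0.07215222 -0.02266353  0.09      ]
[ 0.00183263 -0.02888385  0.14702329]
```

Emit:
drive_tool:
  moves: [0, 0, 0, 0.027, 0.047, 0, 1, 0, 0, 0, 0.027, 0.047, 0, 1, 0, 0, 0, 0.027, 0.047, 0, 1, 0, 0, 0, 0.027, 0.047, 0, 1, 0, 0, 0, 0.029, 0.046, 0, 1]

```text
t: 2.02
tool_pos: [0.5999, 0.1142, 0.2808]
tool_rot: [3.138, 0.14, -0.001]
contact_force: [0.3, 0.1, 0.1]
opening: 0.0
```

Emit:
drive_tool:
  moves: [0, 0, 0, 0, 0, 0, 1, 0, 0, 0, 0, 0, 0, 1, 0, 0, 0, 0, 0, -0.03, 1, 0, 0, 0, 0, 0, -0.03, 1, 0, 0, 0, 0, 0, -0.02, 1]

```text
t: 2.65
tool_pos: [0.5984, 0.1113, 0.1998]
tool_rot: [3.138, 0.137, -0.002]
contact_force: [0.5, -0.4, -0.3]
opening: 0.0
```

Run:
```python
from h import *
o=ctrl.get_obs();print(o['tool_pos'],o['tool_rot'],o['contact_force'],w2b(o['tool_pos']))
im=snap('side','s1.png');T=snap('top','t1.png')
a=cv2.resize(im[110:280,200:400],None,fx=2.5,fy=2.5);cv2.imwrite('pics/s1c.png',a[:,:,::-1])
```

```text
[0.59841671 0.11125133 0.19978367] [ 3.13837091e+00  1.36753260e-01 -2.37211696e-03] [ 0.47389519 -0.44961621 -0.31996265] [0.05640598 0.10251549 0.19978367]
```

View pics/s1c.png

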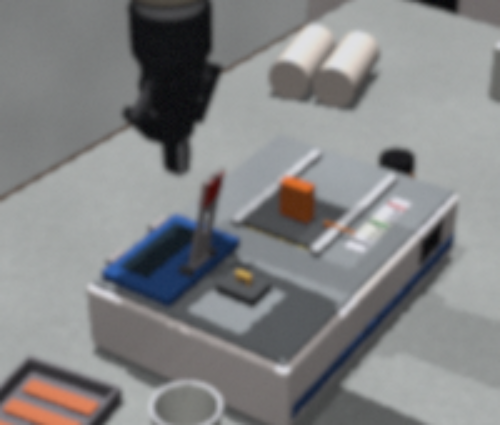

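Emit:
drive_tool:
  moves: [0, 0, 0, -0.016, -0.001, -0.001, 1, 0, 0, 0, -0.017, -0.001, -0.001, 1, 0, 0, 0, -0.017, -0.001, -0.005, 1, 0, 0, 0, -0.016, -0.001, -0.009, 1, 0, 0, 0, -0.014, -0.001, -0.012, 1]

```text
t: 3.38
tool_pos: [0.5201, 0.1073, 0.1755]
tool_rot: [-3.139, -0.139, -0.007]
contact_force: [0.2, -0.4, -0.1]
opening: 0.0
```

Run:
```python
from h import *
o=ctrl.get_obs();print(o['tool_pos'],o['contact_force'],w2b(o['tool_pos']))
im=snap('side','s2.png')
a=cv2.resize(im[110:280,200:400],None,fx=2.5,fy=2.5);cv2.imwrite('pics/s2c.png',a[:,:,::-1])
```

```text
[0.52011006 0.10733342 0.17550528] [ 0.18074707 -0.4208344  -0.13628769] [-0.02194126  0.10551381  0.17550528]
```

View pics/s2c.png

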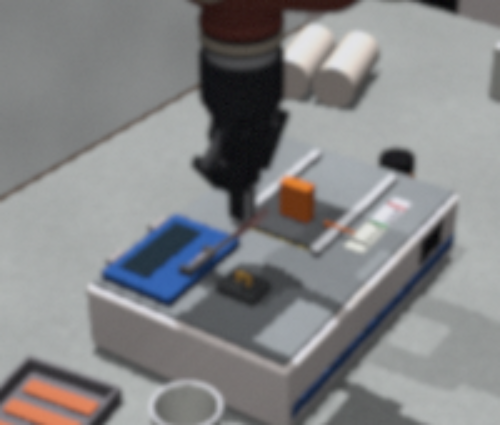

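The hasp leans about 0.7 rad and is following the fingers. I continue along the arc.

Emit:
drive_tool:
  moves: [0, 0, 0, -0.012, -0.001, -0.014, 1, 0, 0, 0, -0.009, -0.001, -0.016, 1, 0, 0, 0, -0.006, 0, -0.017, 1, 0, 0, 0, -0.002, 0, -0.015, 1, 0, 0, 0, 0, 0, -0.004, 1]

```text
t: 4.05
tool_pos: [0.4891, 0.1056, 0.1067]
tool_rot: [3.138, 0.14, -0.008]
contact_force: [-10.2, -0.5, 15.9]
opening: -0.0003
```

Run:
```python
from h import *
o=ctrl.get_obs();print(o['tool_pos'],o['contact_force'],w2b(o['tool_pos']))
im=snap('side','s3.png')
a=cv2.resize(im[110:280,200:400],None,fx=2.5,fy=2.5);cv2.imwrite('pics/s3c.png',a[:,:,::-1])
```

```text
[0.48906623 0.10563506 0.10673308] [-10.16258944  -0.53200748  15.89936927] [-0.05301398  0.10655788  0.10673308]
```

View pics/s3c.png

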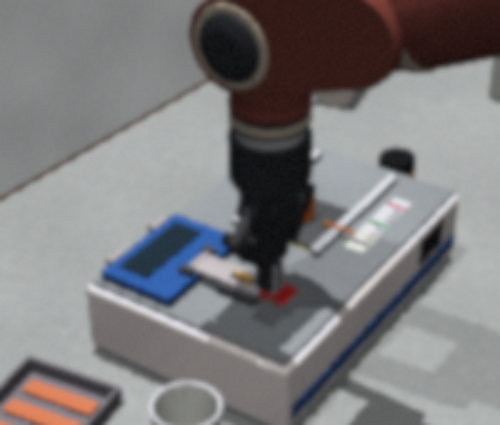

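The hasp looks flat, with contact at z = 0.107 and 16 N. I press a little more, then lift.

Emit:
drive_tool:
  moves: [0, 0, 0, 0.003, 0, -0.003, 1, 0, 0, 0, 0, 0, 0, 1, 0, 0, 0, 0, 0, 0.03, 1, 0, 0, 0, 0, 0, 0.035, 1, 0, 0, 0, 0, -0.03, 0.035, 1]

```text
t: 4.72
tool_pos: [0.4935, 0.0764, 0.2052]
tool_rot: [-3.138, -0.144, 0.0]
contact_force: [0.4, -0.3, 0.1]
opening: 0.0004
```

Emit:
drive_tool:
  moves: [0, 0, 0, 0.02, -0.04, 0, 0, 0, 0, 0, 0.02, -0.03, 0, 0, 0, 0, 0, 0.02, -0.03, 0, 0, 0, 0, 0, 0, 0, 0, 0, 0, 0, 0, 0, 0, 0, 0]

```text
t: 5.35
tool_pos: [0.5533, -0.024, 0.2039]
tool_rot: [-3.138, -0.139, 0.001]
contact_force: [0.2, 0.1, -0.3]
opening: 0.0855
```

Run:
```python
from h import *
o=ctrl.get_obs();print(o['tool_pos'],o['tool_rot'],o['contact_force'],w2b(o['tool_pos']),o['opening'],np.abs(o['dq']).max())
snap('wrist','w4.png')
im=snap('side','s4.png');snap('top','t4.png')
a=cv2.resize(im[110:280,200:400],None,fx=3,fy=3);cv2.imwrite('pics/s4c.png',a[:,:,::-1])
```

```text
[ 0.55328803 -0.02401645  0.20393607] [-3.13795474e+00 -1.39408251e-01  1.14272263e-03] [ 0.18928135  0.06535622 -0.25565939] [-0.00046794 -0.02824889  0.20393607] 0.08548546126176541 0.01421280554430116
```

View pics/s4c.png

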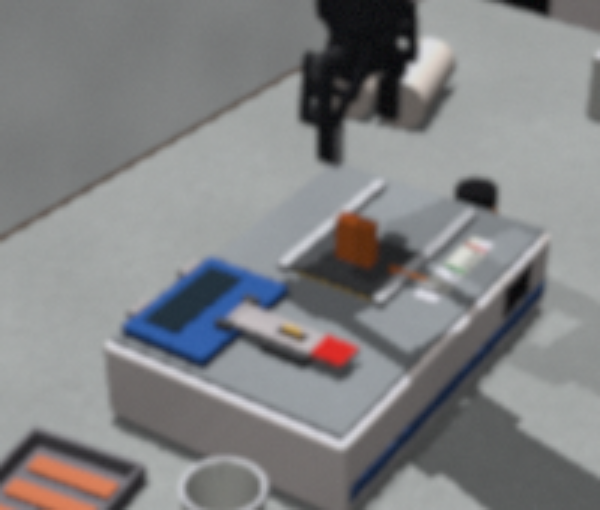

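View pics/w4.png

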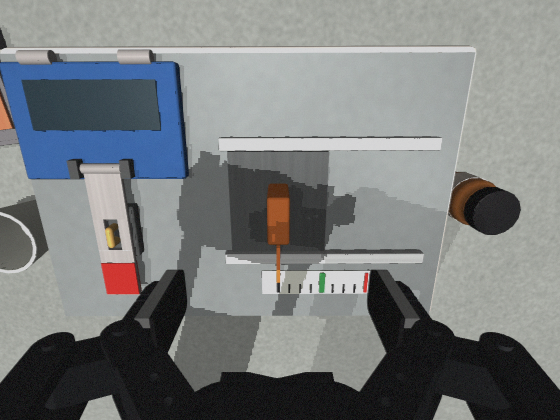

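The wrist view shows the hasp flat, with the brass staple through its slot near (112,236) and the red end at (121,278). The handle is at (278,215), centred between the fingers, with the pointer at (278,285) and the green mark at (321,282). I measure the handle and the hasp end.

Run:
```python
from h import *
o=ctrl.get_obs()
W=cv2.imread('pics/w4.png');T=cv2.imread('pics/t4.png');S=cv2.imread('pics/s4.png')
def cen(im,rng,roi):
    h=cv2.cvtColor(im,cv2.COLOR_BGR2HSV);m=0
    for lo,hi in rng:m=m|cv2.inRange(h,lo,hi)
    k=np.zeros_like(m);x0,y0,x1,y1=roi;k[y0:y1,x0:x1]=m[y0:y1,x0:x1]
    n,l,s,c=cv2.connectedComponentsWithStats(k);i=1+s[1:,4].argmax();return c[i],s[i]
red=[((0,140,60),(5,255,255)),((170,140,60),(180,255,255))]
a=cen(W,red,(90,255,150,300));b=cen(S,red,(290,210,330,240))
print(a,b)
def tri2(r):
    A=np.zeros((3,3));bb=np.zeros(3)
    for p,d in r:
        d=d/np.linalg.norm(d);P=np.eye(3)-np.outer(d,d);A+=P;bb+=P@p
    return np.linalg.solve(A,bb)
print('red end box',w2b(tri2([wray(*a[0],o),ray('side',*b[0])])))
hs=cen(W,[((8,120,60),(25,255,255)),((3,120,60),(25,255,255))],(255,175,300,250));print(hs)
for v in(184,196,243): print(v,w2b(won(278,v,.14,o)),w2b(won(278,v,.098,o)))
for n,u in(('ptr',278),('green',321.5)):print(n,w2b(won(u,284,.09,o)))
```

```text
(array([120.27653359, 277.92210321]), array([ 101,  263,   39,   31, 1027], dtype=int32)) (array([310.69318182, 226.92045455]), array([304, 222,  14,  10,  88], dtype=int32))
red end box [-0.06114684  0.1058375   0.1062606 ]
(array([277.90137781, 214.86149384]), array([ 267,  184,   23,   66, 1379], dtype=int32))
184 [ 0.03031961 -0.02857287  0.14      ] [ 0.01980399 -0.02879349  0.098     ]
196 [ 0.02202086 -0.02860401  0.14      ] [ 0.00981116 -0.02883098  0.098     ]
243 [-0.01257025 -0.0287338   0.14      ] [-0.03184127 -0.02898727  0.098     ]
ptr [-0.07678152 -0.0291904   0.09      ]
green [-0.07669149 -0.0692216   0.09      ]
```

Emit:
drive_tool:
  moves: [0, 0, 0, 0.003, -0.001, -0.03, 0, 0, 0, 0, 0, 0, -0.03, 0, 0, 0, 0, 0, 0, -0.025, 0, 0, 0, 0, 0, 0, -0.01, 0, 0, 0, 0, 0, 0, 0, 0]
  newtons: 40

```text
t: 6.12
tool_pos: [0.556, -0.0248, 0.109]
tool_rot: [-3.138, -0.141, 0.001]
contact_force: [0.3, -0.8, 0.6]
opening: 0.0854
```

Emit:
drive_tool:
  moves: [0, 0, 0, 0, 0, 0, 0.5, 0, 0, 0, 0, 0, 0, 0.7, 0, 0, 0, 0, 0, 0, 1, 0, 0, 0, 0, 0, 0, 1, 0, 0, 0, 0, 0, 0, 1]
  newtons: 40

```text
t: 6.75
tool_pos: [0.5566, -0.0248, 0.1099]
tool_rot: [-3.138, -0.14, -0.001]
contact_force: [-1.8, 2.1, 4.0]
opening: 0.0154
```

Run:
```python
from h import *
o=ctrl.get_obs();print(o['tool_pos'],o['contact_force'],w2b(o['tool_pos']),o['opening'])
snap('wrist','w5.png')
```

```text
[ 0.5566084  -0.02484941  0.10986571] [-1.76607726  2.05243515  4.01600866] [ 0.0027661  -0.02937123  0.10986571] 0.015389600121387402
```

View pics/w5.png

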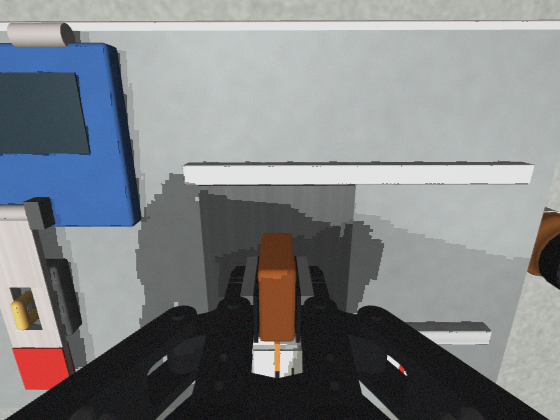

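The handle is held, with the opening at 15.4 mm. Now I slide it 40 mm along the box's -y.

Emit:
drive_tool:
  moves: [0, 0, 0, 0.001, -0.008, 0, 1, 0, 0, 0, 0.0005, -0.008, 0, 1, 0, 0, 0, 0.001, -0.008, 0, 1, 0, 0, 0, 0.0005, -0.008, 0, 1, 0, 0, 0, 0.0005, -0.008, 0, 1]
  newtons: 60

```text
t: 7.42
tool_pos: [0.5601, -0.0635, 0.1099]
tool_rot: [-3.134, -0.14, -0.001]
contact_force: [-1.3, 10.4, 3.7]
opening: 0.0149
```

Emit:
drive_tool:
  moves: [0, 0, 0, 0, 0, 0, 1, 0, 0, 0, 0, 0, 0, 1, 0, 0, 0, 0, 0, 0, 1, 0, 0, 0, 0, 0, 0, 1, 0, 0, 0, 0, 0, 0, 1]

```text
t: 8.05
tool_pos: [0.5601, -0.0634, 0.1099]
tool_rot: [-3.135, -0.14, -0.001]
contact_force: [-1.7, 8.5, 4.0]
opening: 0.0153
```

Run:
```python
from h import *
o=ctrl.get_obs();print(o['tool_pos'],o['contact_force'],w2b(o['tool_pos']),o['opening'],np.abs(o['dq']).max())
im=snap('side','s6.png');t=snap('top','t6.png');snap('wrist','w6.png')
a=cv2.resize(im[150:290,220:400],None,fx=4,fy=4);cv2.imwrite('pics/s6c.png',a[:,:,::-1])
cv2.imwrite('pics/t6c.png',cv2.resize(t[150:290,220:420],None,fx=4,fy=4,interpolation=2)[:,:,::-1])
```

```text
[ 0.56012578 -0.0634231   0.10990155] [-1.66876646  8.5253245   3.95988423] [ 0.00287038 -0.06810482  0.10990155] 0.015320543945132704 0.0016759409406272249
```

View pics/s6c.png

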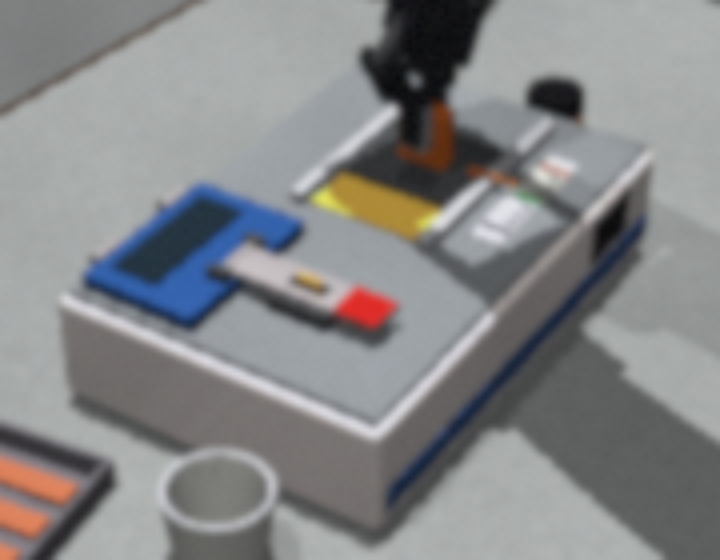

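View pics/t6c.png

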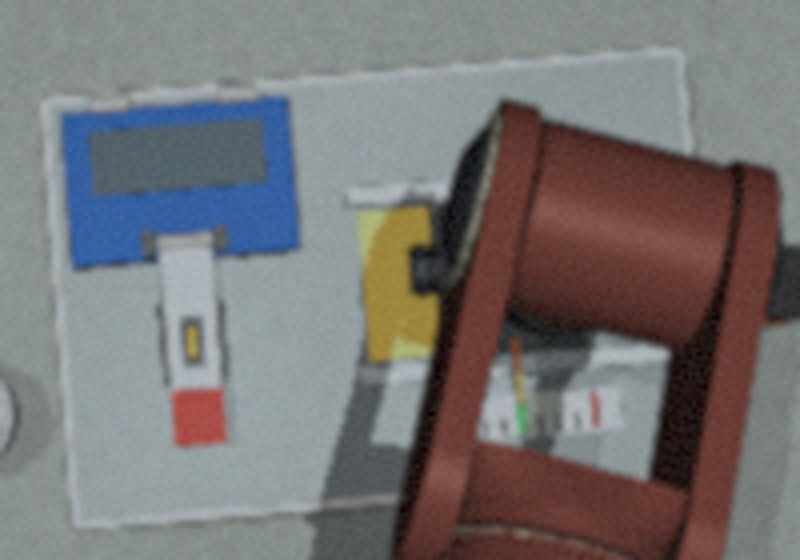

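View pics/w6.png

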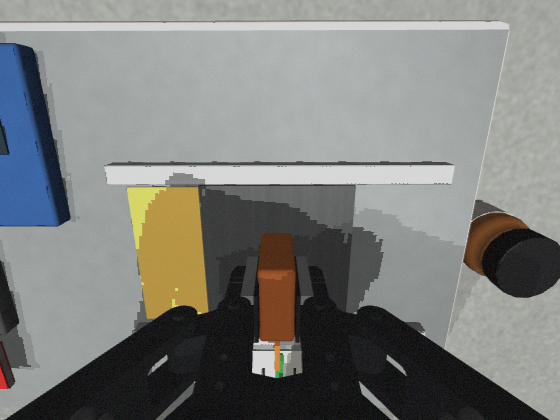

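The top and wrist views show the pointer on the green mark, about 1 mm short, with the hasp flat. I nudge it 1.2 mm and settle.

Emit:
drive_tool:
  moves: [0, 0, 0, 0, -0.0012, 0, 1, 0, 0, 0, 0, 0, 0, 1, 0, 0, 0, 0, 0, 0, 1, 0, 0, 0, 0, 0, 0, 1, 0, 0, 0, 0, 0, 0, 1]

```text
t: 8.82
tool_pos: [0.5602, -0.0645, 0.1099]
tool_rot: [-3.134, -0.14, -0.001]
contact_force: [-1.3, 8.3, 4.4]
opening: 0.0151
```

Run:
```python
from h import *
o=ctrl.get_obs();print(o['tool_pos'],o['contact_force'],w2b(o['tool_pos']),o['opening'],np.abs(o['dq']).max(),o['t'])
w=snap('wrist','w7.png');cv2.imwrite('pics/w7c.png',cv2.resize(w[160:400,100:400],None,fx=2.5,fy=2.5)[:,:,::-1])
# wrist: shutter +y edge and window +y edge along row 200 at deck heights
for n,u,z in(('window edge',129,.09),('shutter edge',205.5,.096)): print(n,w2b(won(u,195,z,o)))
```

```text
[ 0.56020751 -0.06450163  0.10989984] [-1.33023023  8.27382681  4.38729341] [ 0.00285674 -0.06918636  0.10989984] 0.015071398755242977 0.0021163613328909307 8.825
window edge [0.03874347 0.00890606 0.09      ]
shutter edge [ 0.04057162 -0.0329677   0.096     ]
```

View pics/w7c.png

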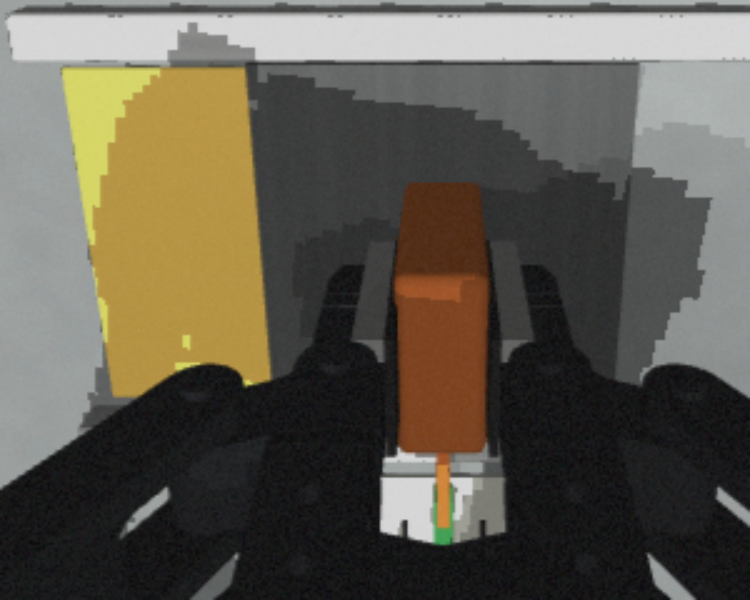

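The pointer at (443,500) in this crop is centred on the green mark and the uncovered part is about 41 mm. I hand in the job.

```bash
python3 -c "
from station import ctrl
print(ctrl.finish_job())"
```

```text
the job is handed in; nothing more can be done
None
```

I closed the hasp and then slid the shutter to half open. I handed the job in at about 8.9 s with the gripper still holding the shutter there; no verdict is reported.

- **Hasp:** I pushed it over with the shut fingers and pressed it down with about 16 N. The wrist view showed the staple through the slot. Two views put the red end at 106 mm height, which means it lies flat.
- **Shutter:** I gripped the orange handle at 60 N and slid it along the box's -y. The tool moved 39.8 mm, the pointer sat centred on the green mark, and the picture gave about 41 mm of window uncovered. The force along the slide was about 8.3 N, a little under the 9 N stated for half travel, and the arm was still.
- **Bystanders:** The path stayed clear of the cup, the jar and the tray, and they looked unmoved in the pictures. I did not measure their positions again.
- **Check that disagreed:** The first wrist-camera readings were 5–10 mm off because the arm was still moving. With the pose from the moment of the picture, most points agreed to about 3–4 mm, though one box corner stayed about 11 mm off in x. I re-measured with the arm still before gripping.

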